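# Click the dripper holder into place over the carafe

## Task

Get the pour-over stand ready for the next brew: push the sliding dripper holder along its rail until it drops with a click into the stop above the glass carafe, and leave it clicked in there. Push with the fingers, best on the end of the black saddle block on the rail, without gripping the block; do not touch the orange dripper, which must stay seated in the holder, and leave the carafe and everything else standing where it is.

Things in the scene. Friction and masses are not known exactly. Their poses are not given: they have to be found in the camera images.
- stand: fixed pour-over stand: wooden board 220 x 500 x 18 mm, two posts, a steel rail 20 mm wide, 490 mm long. Origin: centre of the board's underside, on the shelf. x: from the rail side to the side of carafe and mug; y: along the rail; z: up. Rail centre line at x = -55 mm, top face at z = 163 mm. Rubber end bumpers at y = +-215 mm reach z = 173 mm: not the stops, travel goes on 70 mm past each stop
- holder: sliding holder: a black saddle block on the rail and a dark steel seat plate (96 mm wide, 6 mm thick) reaching from it to the +x side. Origin: centre of the plate's 57 mm hole, upper face; axes as the stand's. It slides along the stand's y only, takes about 1.5 N to slide, and stays where it is left. It starts between the two stops, in neither
- saddle (a point): centre of the top face of the black saddle block. The block is 36 mm across the rail, 60 mm along it (flat end faces 30 mm either side of this point, the faces to push) and 62 mm high; its top 42 mm stand free above the rail. The steel cap of a spring pin stands 7 mm out of its top and sinks 2 mm when the pin drops into a stop
- seat (a point): centre of the hole in the holder's seat plate, on its upper face (= the holder's origin), 105 mm from the rail's centre line
- stop_left (a point): fixed point of the stand: where seat is when the holder is clicked into the stop on the stand's +y side (y = +110 mm). The stop is a 9 mm wide notch in the rail's top: within 3 mm of its middle the spring pin drops in and pulls the holder to the middle by itself, so the push on the fingers falls to nothing; then 12 to 15 N are needed to push it out, either way
- stop_right (a point): the same for the stop on the stand's -y side (y = -110 mm)
- dripper: orange plastic coffee dripper, 70 mm high above the plate, 112 mm across at the rim, a loop handle on the +x side; it sits loose in the seat plate, a 53 mm boss in the hole. Origin: centre of its flange's underside, which lies on the plate
- carafe_mouth (a point): centre of the mouth of the glass carafe, 112 mm above its foot. The carafe is 104 mm across with a black collar and a black handle; it stands on the board under one of the two stops, within a few mm
- carafe: the same carafe, origin at the centre of its underside, z up
- mug: blue mug, 82 mm across, 88 mm high, standing under the other stop; origin at the centre of its underside
- cup_a: white porcelain cup, 82 mm across, 62 mm high, on the wooden turntable (250 mm across, top 30 mm above the shelf); origin at the centre of its underside
- cup_b: second white porcelain cup like it on the same turntable; origin at the centre of its underside
- kettle: black gooseneck kettle, 148 mm across, 150 mm high, spout reaching 158 mm to its +x and handle 126 mm to its -x; origin at the centre of its underside
- tin: empty tin with a pressed lid and a green band, 95 mm across, 124 mm high; origin at the centre of its underside
- jar: amber glass jar with a wooden lid, 84 mm across, about 120 mm high; origin at the centre of its underside
- scoop: steel coffee spoon about 160 mm long, lying on the shelf at the far edge; origin on its underside
Mind the look-alikes: they are no part of the job. What is meant by the dripper is not purple or turquoise, and is the larger of those in its own colour.

How it is judged:
By the outcome, as a careful person would: the job done as asked, in the order asked, and still so for the second after the job is handed in, with the robot touching nothing.
It also fails if it takes over 42 s, if anything falls off the work surface, if the arm or the gripper's body presses on something with over 40 N, if the wrist force passes 120 N, or if a joint passes its speed limit or range.

## Robot

A 6-joint arm with a two-finger parallel gripper is mounted at the origin on the work surface. World frame = base frame: x ahead of the robot, y to its left, z up, the work surface at z = 0. Lengths are in m, angles in rad, forces in N, time in s.
With the tool pointing down it reaches from about 0.35 to 0.975 m from the base axis. Payload 4.9 kg.
Tool frame: the origin (TCP) lies on the centre line of the jaws, within the pads' length; the fingertips stand 14 mm ahead of it and the grasp point (between the pads) lies 5 mm behind it; z points along the fingers, y is the line along which they close (so a half turn about z gives the same grasp; the last joint's range is limited). The gripper opens to 85 mm and grips with 20 to 120 N. Pads are 22 mm wide; open, the fingers measure 114 mm over their backs; the gripper's body (76 mm by 85 mm) begins 54 mm behind the grasp point. The pads swing forward as they close: fully open they stand 13 mm farther back than shut.
Start: joints at [-1.34, 0.053, 1.613, -0, 1.476, -0.119], TCP at [0.214, -0.587, 0.245] pointing down, gripper open.
Joint ranges: [-3.01, 3.01], [-1.01, 2.22], [0.06, 2.58], [-1.02, 4.17], [0.09, 2.62], [-3.14, 3.14]. Speed limits (rad/s): [2.57, 2.57, 3.14, 3.14, 3.14, 3.14].

## Interface

Orientations are given as a unit quaternion [w, x, y, z].
In Python, from plant import * gives the robot as it stands.
- The arm moves only by the tool send_rows, never from a script. Its argument "steps" is a list of rows, each an object with "translation": the shift along the tool's x, y, z in cm, a list of three; "delta_rot": the turn, a rotation vector about the tool's x, y, z in rad, a list of three; "jaw": the finger opening in cm, from 0 to 8.54. In form: [{"translation": [dx, dy, dz], "delta_rot": [rx, ry, rz], "jaw": jaw}, ...]. A call has exactly 8 rows; each row is the pose to reach, as a shift and turn from the pose commanded when the call began, along the tool's axes at that moment; what a row does not reach only later rows make up. A row lasts 1/10 s, in which the tool goes at most 50 mm and 8.59 degrees, less where a joint would pass 70% of its speed; a pose out of reach is approached as far as the arm can. A call with a gripper value outside its range is refused whole. The fingers move at their own pace and stop on an object; the grip force is fixed at half the most. Time passes only in rows, so rows that repeat a pose let the fingers close, or fill a call up. It gives the time, the measured TCP pose, the force, the opening and the grip force at its end, in the units of the state.
- state(): the state, without advancing time (a new reading comes with each control period).
- grab_frame(name): name is "scene" or "side" or "wrist"; returns a dict with "pixels" (400x640x3 uint8, blue, green, red), "range_z" (400x640 float32, m along the optical axis (not along the pixel's ray), 0 where there is no reading), "fx", "fy", "cx", "cy" (pixels), "dist" ([k1, k2, p1, p2, k3] as OpenCV has them; the pictures are not rectified), "rvec" (rotation vector, rad) and "tvec" (3), from world to camera coordinates, as OpenCV has them. Camera axes: x right, y down, z forward; pixel columns grow to the right and rows downward; lengths in m; the calibration is good to about 2 mm. A picture is of the moment at which its call begins.
- job_done(): hands the job in; it is judged then, once.
The state is a dict: "time": time; "joint_pos": joint angles; "joint_vel": joint speeds; "joint_efforts": joint torques, N m; "tool_pos": TCP position; "tool_rot": TCP orientation; "contact_force": force on the tool from outside, world axes, zero at the start; "ft_torque": the same for the moment, N m; "gripper_width": opening from 0.0 (shut) to 1.0 (fully open); "grasp_force": force on a finger pad.
Only numpy, scipy, OpenCV 4.12 (cv2) and the standard library are available. Lean on these libraries where they do the work, as an engineer would, in place of code of your own. Each camera call takes 0.05 s, during which the arm holds its last target. There are 200 camera calls.

## Working session

There is one attempt and no reset: what is moved stays moved. The work goes in short steps, Python scripts to look and compute and a tool call to move; the robot and the scene stay as the last step left them, time stands still between calls to the robot, and variables do not carry over. Pictures are saved under pics/ and viewed, at most 10 in all, crops included, and the job is handed in when it is done.

Besides the shell and the picture viewer there is one more tool, called after "Call:" as name(argument=value, ...) on one line, values as JSON. send_rows: Moves the arm, as the interface text tells. Its arguments: {"type":"object","properties":{"steps":{"type":"array","items":{"type":"object","properties":{"translation":{"type":"array","items":{"type":"number"}},"delta_rot":{"type":"array","items":{"type":"number"}},"jaw":{"type":"number"}}}}},"required":["steps"]}

```bash
mkdir -p pics
cat > h.py <<'E'
from plant import *
import numpy as np, cv2, pickle
def snap(n,tag):
    f=grab_frame(n); cv2.imwrite(f'pics/{tag}.png',f['pixels']); pickle.dump(f,open(f'{tag}.pkl','wb')); return f
def load(tag): return pickle.load(open(f'{tag}.pkl','rb'))
def cam(f):
    K=np.array([[f['fx'],0,f['cx']],[0,f['fy'],f['cy']],[0,0,1.]]); return K,np.array(f['dist'],float),cv2.Rodrigues(np.array(f['rvec'],float))[0],np.array(f['tvec'],float).ravel()
def p3(f,u,v,z=None,r=1):
    "world point at pixel: by depth, or on the plane z"
    K,d,R,t=cam(f); n=cv2.undistortPoints(np.array([[[u,v]]],float),K,d).ravel(); ray=np.array([n[0],n[1],1])
    c=-R.T@t; w=R.T@ray
    if z is not None: return c+w*(z-c[2])/w[2]
    q=f['range_z'][int(v)-r:int(v)+r+1,int(u)-r:int(u)+r+1]; return c+w*np.median(q[q>0])
def proj(f,P):
    K,d,R,t=cam(f); return cv2.projectPoints(np.atleast_2d(np.array(P,float)),cv2.Rodrigues(R)[0],t,K,d)[0].reshape(-1,2)
E
python3 -c "
from h import *
snap('scene','s1');snap('side','d1');print(state())"
```

```text
{'time': 0.1, 'joint_pos': array([-1.33999115e+00,  5.33189500e-02,  1.61416498e+00,  2.15291064e-05,
        1.47602298e+00, -1.19024529e-01]), 'joint_vel': array([ 0.00074643, -0.00111628, -0.00173761, -0.00096624,  0.00039601,
       -0.00190628]), 'joint_efforts': array([ 5.00975002e-04, -3.94895875e+01, -3.71365499e+01, -6.85678901e-05,
        3.89717243e-03,  3.40567203e-05]), 'tool_pos': array([ 0.21407666, -0.58661199,  0.24416357]), 'tool_rot': array([-9.56229246e-04,  9.84741088e-01,  1.74023197e-01, -4.27676562e-05]), 'contact_force': array([-0.24915856,  0.41684744,  0.66058892]), 'ft_torque': array([-0.0286772 ,  0.01001863,  0.01035301]), 'grasp_force': 0.0, 'gripper_width': 1.0053740844791081}
```

View pics/s1.png

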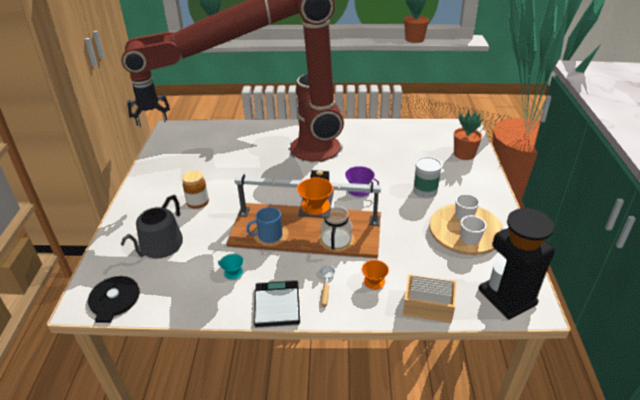

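View pics/d1.png

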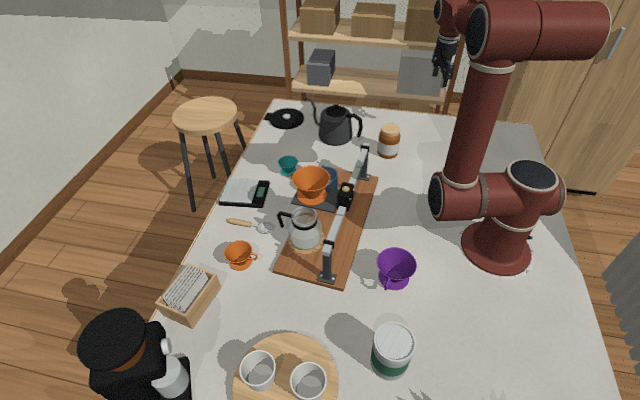

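The scene view shows the stand at about (310,220), with the rail running from (240,181) to (378,187). The carafe is at (336,230), on the robot's left (+y), and the mug is at (268,225). Dripper candidates:
- large orange, on the holder: (315,195)
- small orange, on the table: (375,275)
- purple: (360,182)
- turquoise: (232,266)

I choose the large orange one on the rail. Its black saddle is at (320,178) in the scene view and (346,195) in the side view. Next I'll check it in a close crop.

```bash
python3 -c "
from h import *
a=cv2.resize(load('s1')['pixels'][160:260,225:390],None,fx=4.6,fy=4.6,interpolation=2)[:,:760]
cv2.imwrite('pics/c1.png',a)
b=cv2.resize(load('d1')['pixels'][135:295,265:395],None,fx=3.7,fy=3.7,interpolation=2);cv2.imwrite('pics/c2.png',b)"
```

```text
(no output)
```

View pics/c1.png

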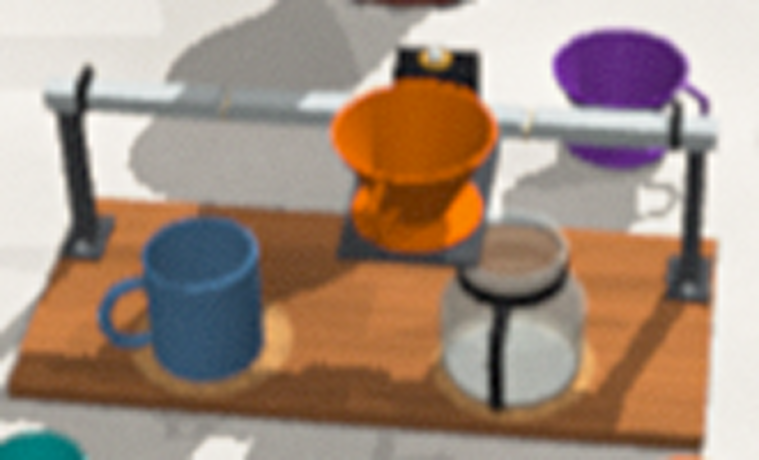

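View pics/c2.png

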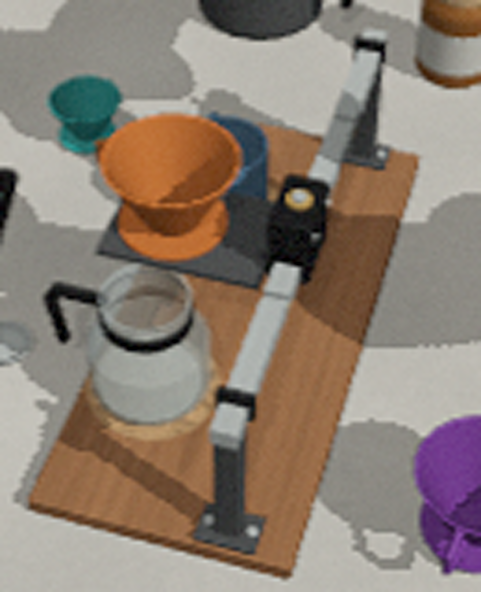

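c1 and c2 show the large orange dripper on the plate. The saddle's pin cap is at scene (319.6,172.6) and side (346.1,188.2). The notch marks on the rail are at scene (273.9,182.2) and (339.6,186.5), and the carafe is under the +y one. Now I'll measure.

Run:
```python
from h import *
from scipy.optimize import least_squares
s,d=load('s1'),load('d1')
S=lambda x,y:(225+x/4.6,160+y/4.6); D=lambda x,y:(265+x/3.7,135+y/3.7)
# local stand pts (x,y,z) : obs
T=.018
obs=[(s,S(702,440),(.11,.25,0)),(s,S(718,238),(-.11,.25,T)),(s,S(10,393),(.11,-.25,0)),
(s,S(225,102),(-.055,-.11,.163)),(s,S(527,122),(-.055,.11,.163)),(d,D(278,294),(-.055,.11,.163)),
(d,D(28,505),(.11,.25,T)),(d,D(293,567),(-.11,.25,T)),(d,D(418,157),(-.11,-.25,T))]
def W(p,q): c,n=np.cos(p[2]),np.sin(p[2]); return [p[0]+c*q[0]-n*q[1],p[1]+n*q[0]+c*q[1],q[2]]
f=lambda p:np.concatenate([proj(o[0],W(p,o[2]))[0]-o[1] for o in obs])
r=least_squares(f,[.5,0,0],loss='soft_l1'); p=r.x; print('stand',p.round(4)); print(f(p).reshape(-1,2).round(1))
caps=[p3(s,*S(435,58),z=.212),p3(d,*D(300,197),z=.212)]
c,n=np.cos(p[2]),np.sin(p[2])
for q in caps: e=q[:2]-p[:2]; print('cap',q.round(4),'local',(c*e[0]+n*e[1]).round(4),(-n*e[0]+c*e[1]).round(4))
print('depth',p3(s,*S(435,58)),p3(d,*D(300,197)))
for y in(.11,-.11): print(W(p,(-.055,y,.205)))
```

```text
stand [ 0.5273 -0.0111 -0.0959]
[[ 0.6  1.6]
 [-0.2 -2. ]
 [-0.6  0.9]
 [-0.1 -2.5]
 [ 0.2 -3.1]
 [-0.5  0.8]
 [-0.4 -1.2]
 [ 0.2  0.7]
 [ 0.2 -1.4]]
cap [0.4915 0.0389 0.212 ] local -0.0404 0.0463
cap [0.4761 0.0421 0.212 ] local -0.0561 0.0481
depth [0.48060432 0.03835649 0.20433933] [0.47649355 0.03861988 0.20864656]
[np.float64(0.483100413100281), np.float64(0.10364652185630409), 0.205]
[np.float64(0.4620404857862152), np.float64(-0.1153431570363923), 0.205]
```

```bash
cat >> h.py <<'E'
from scipy.spatial.transform import Rotation as Ro
ST=np.array([.5273,-.0111]); YAW=-.0959
def loc(x,y): c,n=np.cos(YAW),np.sin(YAW); return ST+[c*x-n*y,n*x+c*y]
def where():
    s=state(); e=s['tool_pos'][:2]-ST; c,n=np.cos(YAW),np.sin(YAW)
    print('t',s['time'],'stand-local',(c*e[0]+n*e[1]).round(4),(-n*e[0]+c*e[1]).round(4),'z',s['tool_pos'][2].round(4),'F',s['contact_force'].round(1)); return s
def goal(x,y,z,ang=np.pi/2+YAW):
    "shift (cm, tool axes) and turn (tool rotvec) to stand-local x,y,z, tool down, tool x at world angle ang"
    s=where(); q=s['tool_rot']; R=Ro.from_quat([q[1],q[2],q[3],q[0]])
    G=Ro.from_matrix(np.array([[np.cos(ang),np.sin(ang),0],[np.sin(ang),-np.cos(ang),0],[0,0,-1]]).T.T)
    print('cm',(R.inv().apply(np.r_[loc(x,y),z]-s['tool_pos'])*100).round(2),'rot',(R.inv()*G).as_rotvec().round(3))
E
python3 -c "
from h import *
goal(-.058,-.021,.30);goal(-.058,-.021,.196)"
```

```text
t 0.1 stand-local -0.2567 -0.6029 z 0.2442 F [-0.2  0.4  0.7]
cm [ 43.01 -43.95  -5.49] rot [-2.000e-03 -1.000e-03 -1.125e+00]
t 0.1 stand-local -0.2567 -0.6029 z 0.2442 F [-0.2  0.4  0.7]
cm [ 43.01 -43.93   4.91] rot [-2.000e-03 -1.000e-03 -1.125e+00]
```

Call:
send_rows(steps=[{"translation":[1.5,-1.5,-3],"delta_rot":[0,0,-0.05],"jaw":0},{"translation":[4,-4,-5.5],"delta_rot":[0,0,-0.15],"jaw":0},{"translation":[7,-7,-5.5],"delta_rot":[0,0,-0.25],"jaw":0},{"translation":[10,-10,-5.5],"delta_rot":[0,0,-0.35],"jaw":0},{"translation":[13,-13,-5.5],"delta_rot":[0,0,-0.45],"jaw":0},{"translation":[16,-16,-5.5],"delta_rot":[0,0,-0.55],"jaw":0},{"translation":[19,-19.3,-5.5],"delta_rot":[0,0,-0.65],"jaw":0},{"translation":[22,-22.5,-5.5],"delta_rot":[0,0,-0.75],"jaw":0}])

```text
time: 0.9
tool_pos: [0.3439, -0.2985, 0.2997]
tool_rot: [-0.0, 0.852, 0.524, 0.0]
contact_force: [0.4, -0.8, 0.2]
gripper_width: -0.003
grasp_force: 0.0
```

```bash
python3 -c "
from h import *
goal(-.058,-.021,.30)"
```

```text
t 0.9 stand-local -0.155 -0.3037 z 0.2997 F [ 0.4 -0.8  0.2]
cm [ 2.986e+01 -1.220e+00 -1.000e-02] rot [-0.    -0.001 -0.371]
```

Call:
send_rows(steps=[{"translation":[4,-0.2,0],"delta_rot":[0,0,-0.06],"jaw":0},{"translation":[8.5,-0.4,0],"delta_rot":[0,0,-0.12],"jaw":0},{"translation":[13,-0.6,0],"delta_rot":[0,0,-0.18],"jaw":0},{"translation":[17.5,-0.8,0],"delta_rot":[0,0,-0.24],"jaw":0},{"translation":[22,-0.9,0],"delta_rot":[0,0,-0.3],"jaw":0},{"translation":[25.5,-1.1,0],"delta_rot":[0,0,-0.34],"jaw":0},{"translation":[28,-1.2,0],"delta_rot":[0,0,-0.371],"jaw":0},{"translation":[28.5,-1.2,0],"delta_rot":[0,0,-0.371],"jaw":0}])

```text
time: 1.7
tool_pos: [0.4627, -0.0388, 0.2997]
tool_rot: [-0.001, 0.74, 0.672, -0.0]
contact_force: [-0.2, -1.1, -0.1]
gripper_width: 0.0
grasp_force: 0.0
```

```bash
python3 -c "
from h import *
goal(-.058,-.021,.196)
a=snap('scene','s2')['pixels'];b=snap('side','d2')['pixels']
A=cv2.resize(a[110:230,245:375],None,fx=3,fy=3,interpolation=2);B=cv2.resize(b[110:230,275:405],None,fx=3,fy=3,interpolation=2)
cv2.imwrite('pics/c3.png',np.hstack([A,B]))"
```

```text
t 1.7 stand-local -0.0617 -0.0337 z 0.2997 F [-0.2 -1.1 -0.1]
cm [ 1.27  0.38 10.37] rot [-0.001 -0.001 -0.   ]
```

View pics/c3.png

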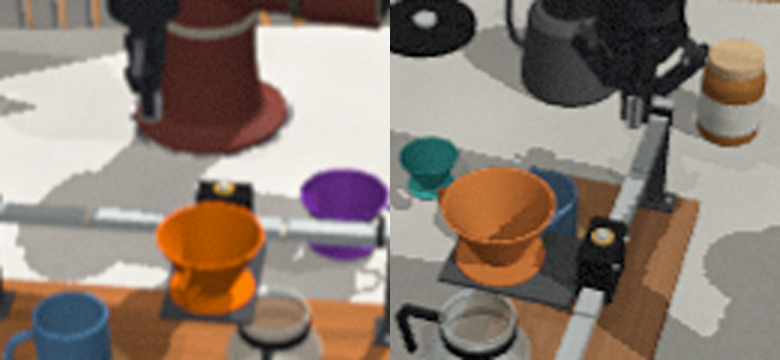

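c3 shows the closed fingers at scene (295,149) and side (356,152), above the rail and behind the saddle's −y end, clear of the dripper. I'll lower them.

Call:
send_rows(steps=[{"translation":[0,0.1,2],"delta_rot":[0,0,0],"jaw":0},{"translation":[0,0.2,4.5],"delta_rot":[0,0,0],"jaw":0},{"translation":[0,0.2,7],"delta_rot":[0,0,0],"jaw":0},{"translation":[0,0.2,8.5],"delta_rot":[0,0,0],"jaw":0},{"translation":[0,0.2,9.5],"delta_rot":[0,0,0],"jaw":0},{"translation":[0,0.2,10],"delta_rot":[0,0,0],"jaw":0},{"translation":[0,0.2,10.2],"delta_rot":[0,0,0],"jaw":0},{"translation":[0,0.2,10.2],"delta_rot":[0,0,0],"jaw":0}])

```text
time: 2.6
tool_pos: [0.4648, -0.0414, 0.1991]
tool_rot: [0.0, 0.742, 0.671, 0.0]
contact_force: [0.2, -0.3, -0.4]
gripper_width: 0.0
grasp_force: 0.0
```

```bash
python3 -c "
from h import *
where()
a=snap('scene','s3')['pixels'];b=snap('side','d3')['pixels']
A=cv2.resize(a[130:230,275:355],None,fx=5,fy=5,interpolation=2);B=cv2.resize(b[130:230,310:390],None,fx=5,fy=5,interpolation=2)
cv2.imwrite('pics/c4.png',np.hstack([A,B])[:,:800])"
```

```text
t 2.6 stand-local -0.0593 -0.0361 z 0.1991 F [ 0.2 -0.3 -0.4]
```

View pics/c4.png

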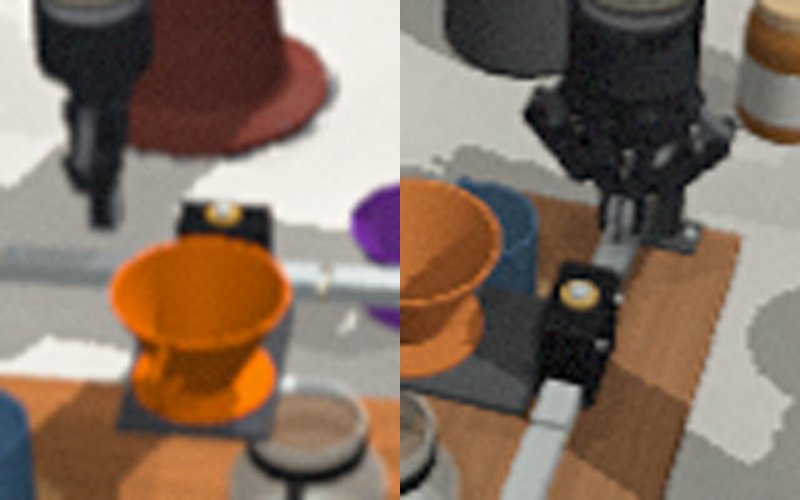

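c4 shows the fingertips just behind the saddle end (scene (296,176), side (356,177)). The finger knuckles spread toward the dripper rim, at side (338,151), so I'll check their clearance by depth.

Run:
```python
from h import *
s,d=load('s3'),load('d3')
def L(q): e=q[:2]-ST; c,n=np.cos(YAW),np.sin(YAW); return np.r_[c*e[0]+n*e[1],-n*e[0]+c*e[1],q[2]].round(4)
D=lambda x,y:(310+(x-400)/5,130+y/5); S=lambda x,y:(275+x/5,130+y/5)
for n,xy in dict(knL=(540,105),knLlow=(570,145),knR=(720,130),rim_near=(497,235),rim_far=(460,185),tip=(640,220),cap=(579,292),bodylow=(630,120)).items(): print('side',n,L(p3(d,*D(*xy))))
for n,xy in dict(rimback=(200,240),rimL=(116,290),rimR=(286,290),kn=(85,150),tip=(103,215)).items(): print('scene',n,L(p3(s,*S(*xy))))
tp=state()['tool_pos']
for h in(.014,.027): print(proj(s,tp-[0,0,h]),proj(d,tp-[0,0,h]))
```

```text
side knL [-0.0092 -0.0322  0.2751]
side knLlow [-0.026  -0.0403  0.2429]
side knR [-0.1145 -0.0326  0.2798]
side rim_near [0.0003 0.0241 0.2202]
side rim_far [ 0.0755 -0.1448  0.1032]
side tip [-0.072  -0.0362  0.1987]
side cap [-0.0547  0.0452  0.2084]
side bodylow [-0.0645 -0.0223  0.2837]
scene rimback [-0.0037  0.0366  0.2163]
scene rimL [ 0.0536 -0.0078  0.2164]
scene rimR [0.0466 0.0965 0.2187]
scene kn [-0.0067 -0.0339  0.2779]
scene tip [-0.0451 -0.0329  0.202 ]
[[295.63032704 174.62371977]] [[353.60842849 176.54697797]]
[[295.83277258 177.83989394]] [[353.40182586 179.71696959]]
```

The knuckles (z ≥ 0.24) pass well above the rim (0.22), so the path is clear. I'll lower 8 mm more and move up to contact.

Call:
send_rows(steps=[{"translation":[0,0,0.5],"delta_rot":[0,0,0],"jaw":0},{"translation":[0,0,0.8],"delta_rot":[0,0,0],"jaw":0},{"translation":[1,0,0.8],"delta_rot":[0,0,0],"jaw":0},{"translation":[2,0,0.8],"delta_rot":[0,0,0],"jaw":0},{"translation":[3,0,0.8],"delta_rot":[0,0,0],"jaw":0},{"translation":[3.5,0,0.8],"delta_rot":[0,0,0],"jaw":0},{"translation":[4,0,0.8],"delta_rot":[0,0,0],"jaw":0},{"translation":[4.5,0,0.8],"delta_rot":[0,0,0],"jaw":0}])

```text
time: 3.5
tool_pos: [0.4689, 0.0032, 0.1905]
tool_rot: [0.001, 0.742, 0.671, -0.001]
contact_force: [-0.1, -3.8, -0.9]
gripper_width: -0.001
grasp_force: 2.3
```

```bash
python3 -c "
from h import *
s=where();print(s['tool_rot'])"
```

```text
t 3.5 stand-local -0.0595 0.0086 z 0.1905 F [-0.1 -3.8 -0.9]
[ 0.00092997  0.74152803  0.67092048 -0.00100729]
```

Contact, at about 4 N. I'll push smoothly by 4.5 cm, which stays about 1.5 cm short of the stop.

Call:
send_rows(steps=[{"translation":[0.5,0,0],"delta_rot":[0,0,0],"jaw":0},{"translation":[1.1,0,0],"delta_rot":[0,0,0],"jaw":0},{"translation":[1.8,0,0],"delta_rot":[0,0,0],"jaw":0},{"translation":[2.5,0,0],"delta_rot":[0,0,0],"jaw":0},{"translation":[3.2,0,0],"delta_rot":[0,0,0],"jaw":0},{"translation":[3.8,0,0],"delta_rot":[0,0,0],"jaw":0},{"translation":[4.2,0,0],"delta_rot":[0,0,0],"jaw":0},{"translation":[4.5,0,0],"delta_rot":[0,0,0],"jaw":0}])

```text
time: 4.3
tool_pos: [0.4736, 0.0486, 0.1904]
tool_rot: [0.0, 0.742, 0.671, 0.0]
contact_force: [0.8, -4.0, 0.8]
gripper_width: -0.002
grasp_force: 1.5
```

```bash
python3 -c "
from h import *
where()
a=snap('scene','s4')['pixels'];b=snap('side','d4')['pixels']
A=cv2.resize(a[145:245,290:370],None,fx=5,fy=5,interpolation=2);B=cv2.resize(b[150:250,300:380],None,fx=5,fy=5,interpolation=2)
cv2.imwrite('pics/c5.png',np.hstack([A,B]))"
```

```text
t 4.3 stand-local -0.0592 0.0543 z 0.1904 F [ 0.8 -4.   0.8]
```

View pics/c5.png

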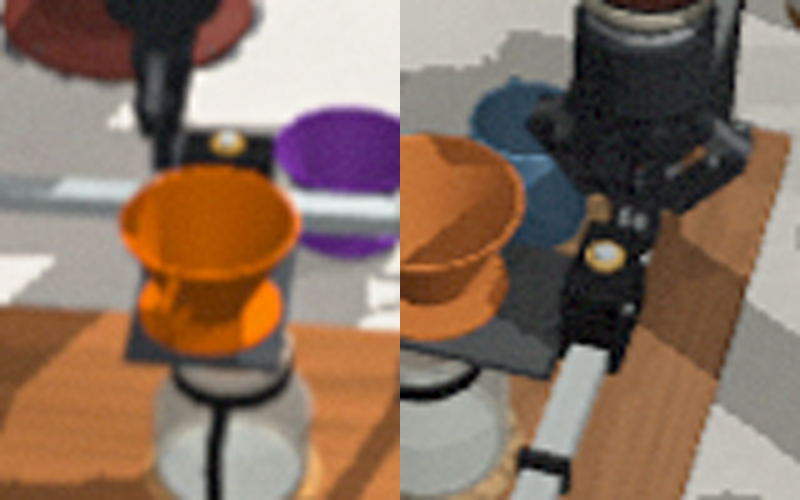

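c5 shows the holder moved with the dripper still seated. The cap is at scene (335.6,173.6) and side (341,201), with about 1.4 cm left to the stop. I'll go finer now.

Call:
send_rows(steps=[{"translation":[0.15,0,0],"delta_rot":[0,0,0],"jaw":0},{"translation":[0.3,0,0],"delta_rot":[0,0,0],"jaw":0},{"translation":[0.45,0,0],"delta_rot":[0,0,0],"jaw":0},{"translation":[0.55,0,0],"delta_rot":[0,0,0],"jaw":0},{"translation":[0.6,0,0],"delta_rot":[0,0,0],"jaw":0},{"translation":[0.65,0,0],"delta_rot":[0,0,0],"jaw":0},{"translation":[0.7,0,0],"delta_rot":[0,0,0],"jaw":0},{"translation":[0.7,0,0],"delta_rot":[0,0,0],"jaw":0}])

```text
time: 5.2
tool_pos: [0.474, 0.0555, 0.1903]
tool_rot: [-0.0, 0.742, 0.671, 0.0]
contact_force: [-0.2, -1.9, 1.0]
gripper_width: 0.001
grasp_force: 0.6
```

```bash
python3 -c "
from h import *
where()
d,s=load('d4'),load('s4')
for q in (p3(d,341,201,z=.212),p3(d,341,201),p3(s,335.6,173.6)):
  e=q[:2]-ST;print(q.round(4),-np.sin(YAW)*e[0]+np.cos(YAW)*e[1])"
```

```text
t 5.2 stand-local -0.0594 0.0612 z 0.1903 F [-0.2 -1.9  1. ]
[0.4819 0.0952 0.212 ] 0.10142419987049128
[0.4823 0.0923 0.2091] 0.09862049640295009
[0.4888 0.0903 0.2062] 0.0972168215249422
```

Call:
send_rows(steps=[{"translation":[0.05,0,0],"delta_rot":[0,0,0],"jaw":0},{"translation":[0.1,0,0],"delta_rot":[0,0,0],"jaw":0},{"translation":[0.15,0,0],"delta_rot":[0,0,0],"jaw":0},{"translation":[0.2,0,0],"delta_rot":[0,0,0],"jaw":0},{"translation":[0.2,0,0],"delta_rot":[0,0,0],"jaw":0},{"translation":[0.2,0,0],"delta_rot":[0,0,0],"jaw":0},{"translation":[0.2,0,0],"delta_rot":[0,0,0],"jaw":0},{"translation":[0.2,0,0],"delta_rot":[0,0,0],"jaw":0}])

```text
time: 6.0
tool_pos: [0.4743, 0.0575, 0.1903]
tool_rot: [-0.0, 0.742, 0.671, 0.0]
contact_force: [-0.1, 0.5, 0.4]
gripper_width: 0.001
grasp_force: 0.0
```

The force fell to zero, which is probably the click. I'll check with a picture.

```bash
python3 -c "
from h import *
where()
a=snap('scene','s5')['pixels'];b=snap('side','d5')['pixels']; b4=load('d4')['pixels']
r=lambda i,u,v:cv2.resize(i[v:v+50,u:u+50],None,fx=8,fy=8,interpolation=2)
cv2.imwrite('pics/c6.png',np.hstack([r(b4,315,180),r(b,315,180)]))
def L(q):
  e=q[:2]-ST; c,n=np.cos(YAW),np.sin(YAW); return np.r_[c*e[0]+n*e[1],-n*e[0]+c*e[1],q[2]].round(4)
"
```

```text
t 6.0 stand-local -0.0593 0.0632 z 0.1903 F [-0.1  0.5  0.4]
```

View pics/c6.png

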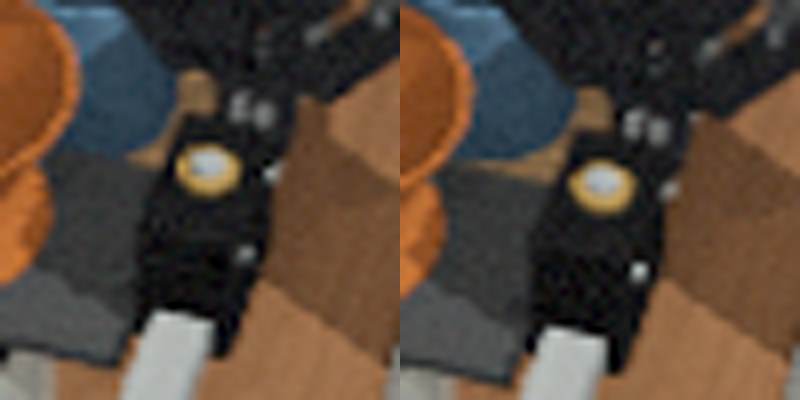

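c6 compares the block before (left) and after (right). The bolt moved from side (345.6,211.6) to (345.0,213.8). I'll measure the shift to subpixel and compare it with the finger's own 9 mm travel.

Run:
```python
from h import *
def tm(A,B,box):
    u,v,w,h=box; k=8
    g=lambda i:cv2.resize(cv2.cvtColor(i,6),None,fx=k,fy=k,interpolation=cv2.INTER_CUBIC)
    a=g(A['pixels'][v:v+h,u:u+w]); b=g(B['pixels'][v-8:v+h+8,u-8:u+w+8])
    m=cv2.matchTemplate(b,a,cv2.TM_CCOEFF_NORMED); _,c,_,p=cv2.minMaxLoc(m); return np.array(p)/k-8,round(c,3)
d4,d5,s4,s5=[load(x) for x in('d4','d5','s4','s5')]
print('side bolts/block',tm(d4,d5,(333,203,16,16)),'cap',tm(d4,d5,(335,196,13,11)),'flange',tm(d4,d5,(302,185,22,35)))
print('scene dripper',tm(s4,s5,(312,176,40,44)),'cap',tm(s4,s5,(329,169,13,9)))
for mm in(9,12,14,15):
    D=lambda f,P,dz=0:(proj(f,np.array([*loc(P[0],P[1]+mm/1e3),P[2]-dz]))-proj(f,np.array([*loc(P[0],P[1]),P[2]])))[0].round(2)
    print(mm,'bolt',D(d4,(-.037,.097,.19)),'cap',D(d4,(-.055,.097,.212)),'cap sunk',D(d4,(-.055,.097,.212),.002),'drip side',D(d4,(.03,.1,.19)),'scene drip',D(s4,(.05,.1,.2)),'scene cap',D(s4,(-.055,.1,.212)))
```

```text
side bolts/block (array([-0.75,  2.  ]), 0.936) cap (array([-0.75 ,  2.125]), 0.986) flange (array([-0.875,  2.   ]), 0.984)
scene dripper (array([3.  , 0.25]), 0.953) cap (array([3.   , 0.125]), 0.986)
9 bolt [-0.86  2.22] cap [-0.84  2.24] cap sunk [-0.86  2.75] drip side [-0.99  2.17] scene drip [2.91 0.17] scene cap [2.78 0.15]
12 bolt [-1.15  2.96] cap [-1.13  2.99] cap sunk [-1.14  3.5 ] drip side [-1.32  2.9 ] scene drip [3.88 0.23] scene cap [3.71 0.2 ]
14 bolt [-1.35  3.46] cap [-1.32  3.49] cap sunk [-1.33  4.  ] drip side [-1.54  3.39] scene drip [4.53 0.27] scene cap [4.33 0.24]
15 bolt [-1.45  3.71] cap [-1.41  3.74] cap sunk [-1.43  4.25] drip side [-1.65  3.63] scene drip [4.86 0.29] scene cap [4.64 0.25]
```

No click yet: the block moved just 9 mm with the finger. I'll keep going in small steps, checking by image shift.

Call:
send_rows(steps=[{"translation":[0.05,0,0],"delta_rot":[0,0,0],"jaw":0},{"translation":[0.1,0,0],"delta_rot":[0,0,0],"jaw":0},{"translation":[0.15,0,0],"delta_rot":[0,0,0],"jaw":0},{"translation":[0.2,0,0],"delta_rot":[0,0,0],"jaw":0},{"translation":[0.2,0,0],"delta_rot":[0,0,0],"jaw":0},{"translation":[0.2,0,0],"delta_rot":[0,0,0],"jaw":0},{"translation":[0.2,0,0],"delta_rot":[0,0,0],"jaw":0},{"translation":[0.2,0,0],"delta_rot":[0,0,0],"jaw":0}])

```text
time: 6.9
tool_pos: [0.4745, 0.0593, 0.1903]
tool_rot: [-0.0, 0.742, 0.671, 0.0]
contact_force: [1.3, 0.3, 0.3]
gripper_width: -0.001
grasp_force: 0.0
```

```bash
cat > chk.py <<'E'
from h import *
import sys
def tm(A,B,box):
    u,v,w,h=box; k=8
    g=lambda i:cv2.resize(cv2.cvtColor(i,6),None,fx=k,fy=k,interpolation=cv2.INTER_CUBIC)
    a=g(A['pixels'][v:v+h,u:u+w]); b=g(B['pixels'][v-10:v+h+10,u-10:u+w+10])
    m=cv2.matchTemplate(b,a,cv2.TM_CCOEFF_NORMED); _,c,_,p=cv2.minMaxLoc(m); return np.array(p)/k-10
where(); d4,s4=load('d4'),load('s4'); d,s=snap('side','d'+sys.argv[1]),snap('scene','s'+sys.argv[1])
print('mm moved since s4: block side',(tm(d4,d,(333,203,16,16))[1]/.247).round(1),'flange side',(tm(d4,d,(302,185,22,35))[1]/.241).round(1),'drip scene',(tm(s4,s,(312,176,40,44))[0]/.323).round(1),'cap scene',(tm(s4,s,(329,169,13,9))[0]/.309).round(1),'cap side raw',(tm(d4,d,(335,196,13,11))[1]/.249).round(1))
print('finger moved',(state()['tool_pos'][1]-.0486)/.995*1e3)
E
python3 chk.py 6
```

```text
t 6.9 stand-local -0.0593 0.0651 z 0.1903 F [1.3 0.3 0.3]
mm moved since s4: block side 13.2 flange side 13.5 drip scene 14.3 cap scene 14.6 cap side raw 13.6
finger moved 10.782072916320764
```

The block jumped to about 14 mm while the finger moved 10.8 mm, so the pin dropped in and pulled it ahead. I'll back off, then lift.

Call:
send_rows(steps=[{"translation":[-0.5,0,0],"delta_rot":[0,0,0],"jaw":0},{"translation":[-1.5,0,0],"delta_rot":[0,0,0],"jaw":0},{"translation":[-3,0.2,0],"delta_rot":[0,0,0],"jaw":0},{"translation":[-4,0.4,-1],"delta_rot":[0,0,0],"jaw":0},{"translation":[-4.5,0.5,-4],"delta_rot":[0,0,0],"jaw":0},{"translation":[-5,0.5,-8],"delta_rot":[0,0,0],"jaw":0},{"translation":[-5,0.5,-11],"delta_rot":[0,0,0],"jaw":0},{"translation":[-5,0.5,-12],"delta_rot":[0,0,0],"jaw":0}])

```text
time: 7.8
tool_pos: [0.4759, 0.0082, 0.3156]
tool_rot: [0.003, 0.742, 0.671, 0.002]
contact_force: [-0.1, -0.4, 0.6]
gripper_width: -0.005
grasp_force: 0.0
```

```bash
python3 chk.py 7; python3 -c "
from h import *
r=lambda i,u,v:cv2.resize(i[v:v+50,u:u+50],None,fx=8,fy=8,interpolation=2)
d,s,d4=load('d7'),load('s7'),load('d4')
cv2.imwrite('pics/c7.png',np.vstack([np.hstack([r(d4['pixels'],315,180),r(d['pixels'],314,183)]),cv2.resize(s['pixels'][150:275,220:460],(800,417))])[:600])"
```

```text
t 7.8 stand-local -0.053 0.0143 z 0.3156 F [-0.1 -0.4  0.6]
mm moved since s4: block side 13.2 flange side 13.5 drip scene 15.1 cap scene 14.2 cap side raw 14.1
finger moved -40.206246900761634
```

View pics/c7.png

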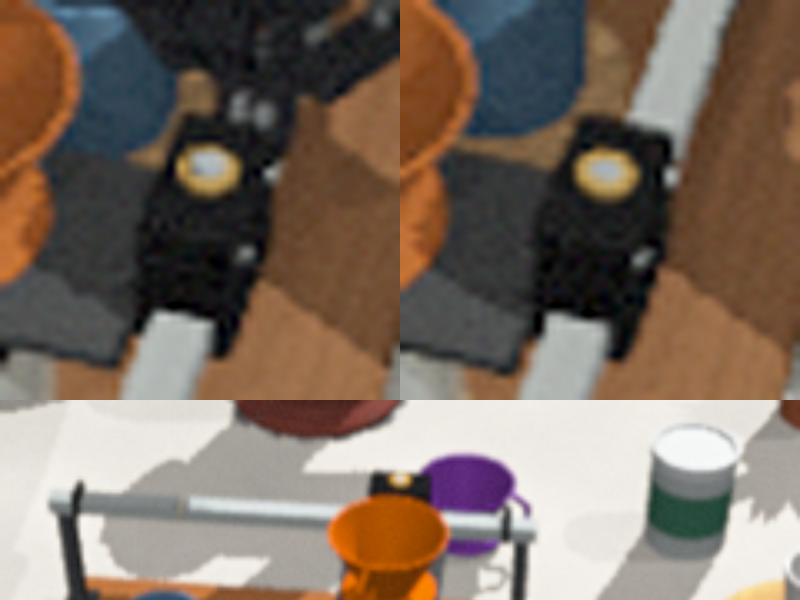

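c7: the silver cap now sits lower in its brass ring ((208,160) of ring (208,170) before, (605,172) of (605,175) now), and the block stays at y ≈ 110 mm. The dripper is upright on the plate and the arm is clear, so I'll hand in.

```bash
python3 -c "
from plant import *
print(job_done())"
```

```text
the job is handed in; nothing more can be done
None
```

The dripper holder is clicked into the stop above the carafe, with the orange dripper still seated and the arm backed off clear; the job was handed in at about 8 s, and no verdict came back.

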